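# Close up the stain-treatment box with the soap level on its draining dome

## Robot

A 6-joint arm with a two-finger parallel gripper is mounted at the origin on the work surface. World frame = base frame: x ahead of the robot, y to its left, z up, the work surface at z = 0. Lengths are in m, angles in rad, forces in N, time in s.
With the tool pointing down it reaches from about 0.3 to 0.775 m from the base axis. Payload 14.6 kg.
Tool frame: the origin (TCP) lies at the very end of the fingers, on their centre line; the grasp point (between the pads) lies 19 mm behind it (env.grasp_offset is the distance from the TCP to the grasp point, in m); z points along the fingers, y is the line along which they close (so a half turn about z gives the same grasp; the last joint's range is limited). The gripper opens to 94 mm and grips with 3 to 60 N. Pads are 16 mm wide; open, the fingers measure 119 mm over their backs; the gripper's body (75 mm by 177 mm) begins 78 mm behind the grasp point.
Start: joints at [-1.337, 0.3, 1.521, -0, 1.321, -0.067], TCP at [0.163, -0.525, 0.205] pointing down, gripper open.
Joint ranges: [-3.03, 3.03], [-0.79, 2.21], [0.23, 2.52], [-1.04, 4.18], [0, 3.07], [-2.55, 2.55]. Speed limits (rad/s): [2.22, 2.22, 2.57, 3.14, 3.14, 3.14].

## Interface

Orientations are given as a rotation vector (axis times angle).
In Python, from plant import env, cams gives the robot as it stands.
- The arm moves only by the tool drive_tool, never from a script. Its argument "series" is a list that holds one entry, the list of rows, each a list of 7 numbers: the shift along the tool's x, y, z in m, then the turn, a rotation vector about the tool's x, y, z in rad, then the opening, from 0 (shut) to 1 (fully open). In form: [[[x, y, z, rx, ry, rz, jaw], ...]]. A call has 1 to 20 rows; each row shifts and turns the commanded pose from where the row before left it, along the tool's axes as they then stand; what a row does not reach is not made up. A row lasts 1/12 s, in which the tool goes at most 41.7 mm and 7.16 degrees, less where a joint would pass 70% of its speed; a pose out of reach is approached as far as the arm can. A call with a gripper value outside its range is refused whole. The fingers move at their own pace and stop on an object; "newtons" is the grip in N (left out, the last holds). Time passes only in rows, so rows that do not move let the fingers close. It gives the time, the measured TCP pose, the force, the opening and the grip force at its end, in the units of the state.
- env.get_obs(): the state, without advancing time (a new reading comes with each control period).
- cams.snapshot(name): name is "scene" or "side" or "wrist"; returns a dict with "color" (420x560x3 uint8, blue, green, red), "intrinsics" (3x3 intrinsics, pixels), "world_from_camera" (4x4, takes a point from camera to world coordinates); the wrist camera has in their place "hand_eye" (4x4, takes a point from camera to tool coordinates, whose origin is the TCP and whose axes are the flange's). Camera axes: x right, y down, z forward; pixel columns grow to the right and rows downward; lengths in m; the calibration is good to about 2 mm. The wrist camera is an equidistant fisheye: a pixel r from the principal point sees the ray r / f radians off the axis. A picture is of the moment at which its call begins: read the wrist's pose just before it. There is no depth.
- env.hand_in(): hands the job in; it is judged then, once.
The state is a dict: "time_s": time; "joints": joint angles; "joint_vel": joint speeds; "effort": joint torques, N m; "ee_pos": TCP position; "tcp_rot": TCP orientation; "force": force on the tool from outside, world axes, zero at the start; "ft_torque": the same for the moment, N m; "gripper_width": opening from 0.0 (shut) to 1.0 (fully open); "grasp_force": force on a finger pad.
Only numpy, scipy, OpenCV 4.12 (cv2) and the standard library are available. Lean on these libraries where they do the work, as an engineer would, in place of code of your own. Each camera call takes 0.05 s, during which the arm holds its last target. There are 200 camera calls.

## Task

The stain-treatment box has been left open after use. Put the scrubbing brush away in the long compartment of the box, swing the raised tray down gently until it lies fully closed over it, and ease the slumped soap block back up so that it balances level on the crown of the tray's draining dome. Leave the other things on the worktop where they are.

Things in the scene. Friction and masses are not known exactly. Their poses are not given: they have to be found in the camera images.
- care_box: Light grey box fixed to the worktop, open on top: 230 mm long (x), 160 wide (y), 88 high, walls and floor 4 mm; origin under its centre, x along its length. A low cross wall parts off a small bay with two jars at its +x end; the rest is the long compartment. At the start its tray hangs raised beside it on its +y side, leaving the compartment open from above.
- bay (a point): Centre of the floor of the long compartment, axes as the box. The compartment is 171 mm (x) by 152 mm (y) inside; this point is 4 mm above the worktop and 84 mm below the rim.
- swing (a joint): Angle q of the steel swing arms that carry the tray, rad: 0 = raised, 1.745 = fully closed on the box. The arms, 110 mm between pivots, turn about the box's x axis and lean a = 0.785 - q from upright (plus: to +y). The tray stays level, shifting with 110 mm x sin(a) along the box's y and 110 mm x cos(a) in height: up 32, then down 47, and 168 mm to -y in all.
- tray_mid (a point): Middle of the tray's floor, axes as the box. The white tray is 230 mm (x) by 160 (y), about 0.5 kg, with a 10 mm lip round it (inner faces 111 and 76 mm from this point); the dome rises from its middle. It rests by its own weight at either end of its swing, turns with little friction, and falls shut or back open if let go in between.
- tab (a point): Grip point of the upright thumb grip in the middle of the tray's outer (+y) long side, axes as the box: a block 36 mm (x) by 16 mm (y), its top 12 mm above this point. It is 88 mm (y) from the crown of the dome; the tray's lip ends 25 mm below it. It moves with the tray.
- dome_top (a point): Crown (highest point) of the smooth round draining dome in the middle of the tray, axes as the box. The dome is 92 mm across at its foot and 22 mm high above the tray's floor (half an ellipsoid). The thumb grip's inner face is 80 mm away in +y, its top 25 mm higher than the crown.
- soap_mid (a point): Centre of the loose pale yellow soap block, 110 mm long (its x), 76 wide (y), 32 thick (z), about 0.28 kg. It lies on the dome, length roughly along the box's x, off centre to -x, so its -x end has sunk to the tray's floor; pushed level it digs in, so raise that end while pushing it in. Centred, it balances level, this point 16 mm over the crown; off centre it tilts about 1 degree per 1.7 mm.
- brush_mid (a point): Centre of a handle-less wooden scrubbing brush lying bristles down on the worktop: 140 mm long (its x), 48 wide (y), 44 high (z, origin half-way up); the wooden back is the upper 20 mm. About 0.16 kg.
- jug: White detergent jug with a blue cap, bystander, 75 x 105 mm, 214 high; origin at the centre of its underside.
- dosing_cup: Small pale dosing cup, bystander, 68 mm across, 55 high; origin at the centre of its underside.
- carton: Upright white washing powder carton with a grey-blue band, bystander, 70 x 110 mm, 140 high; origin at the centre of its underside.
There are look-alikes about, which are no part of the job. What is shaped like the part that bears brush_mid but blue is not meant.

How it is judged:
By the outcome, as a careful person would: the job done as asked, in the order asked, and still so for the second after the job is handed in, with the robot touching nothing.
It also fails if it takes over 72 s, if anything falls off the work surface, if the arm or the gripper's body presses on something with over 40 N, if the wrist force passes 120 N, or if a joint passes its speed limit or range.

## Working session

There is one attempt and no reset: what is moved stays moved. The work goes in short steps, Python scripts to look and compute and a tool call to move; the robot and the scene stay as the last step left them, time stands still between calls to the robot, and variables do not carry over. Pictures are saved under pics/ and viewed, at most 10 in all, crops included, and the job is handed in when it is done.

Besides the shell and the picture viewer there is one more tool, called after "Request:" by a JSON object that holds its "fn" and its "kwargs", one argument or row to a line. drive_tool: Moves the arm, as the interface text tells. Its arguments: {"type":"object","properties":{"series":{"type":"array"},"newtons":{"type":"number"}},"required":["series"]}

```bash
ls; mkdir -p pics
python3 - <<'E'
from plant import env,cams
import cv2,numpy as np
o=env.get_obs()
print({k:np.round(v,4).tolist() for k,v in o.items()}, env.grasp_offset)
for n in ["scene","side","wrist"]:
    s=cams.snapshot(n); cv2.imwrite(f"pics/{n}0.png",s["color"])
    print(n,np.round(s["intrinsics"],2).tolist(),np.round(s.get("world_from_camera",s.get("hand_eye")),4).tolist())
E
```

```text
pics
{'time_s': 0.0, 'joints': [-1.3366, 0.3005, 1.5216, -0.0, 1.3207, -0.0666], 'joint_vel': [-0.0015, -0.0016, 0.0004, -0.0011, -0.0012, 0.0005], 'effort': [-0.0037, -53.1806, -35.2741, 0.0706, 0.0243, -0.0], 'ee_pos': [0.1629, -0.5251, 0.2049], 'tcp_rot': [-3.105, -0.4705, 0.0002], 'force': [0.1249, -0.252, -0.4059], 'ft_torque': [-0.0904, -0.0721, 0.0345], 'grasp_force': 0.0, 'gripper_width': 0.9982} 0.0188
scene [[478.31, 0.0, 278.96], [0.0, 478.31, 212.8], [0.0, 0.0, 1.0]] [[0.7097, 0.5332, -0.4605, 1.1984], [0.7045, -0.5309, 0.471, -0.7334], [0.0067, -0.6587, -0.7524, 1.1994], [0.0, 0.0, 0.0, 1.0]]
side [[460.39, 0.0, 279.73], [0.0, 460.39, 211.72], [0.0, 0.0, 1.0]] [[-0.9156, -0.3012, 0.2664, 0.1333], [-0.402, 0.6943, -0.5969, 0.8313], [-0.0052, -0.6536, -0.7568, 1.2258], [0.0, 0.0, 0.0, 1.0]]
wrist [[325.19, 0.0, 281.5], [0.0, 325.19, 209.05], [0.0, 0.0, 1.0]] [[-0.0001, -0.9705, -0.241, 0.0685], [1.0, -0.0002, 0.0002, -0.0007], [-0.0003, -0.241, 0.9705, -0.1794], [0.0, 0.0, 0.0, 1.0]]
```

View pics/scene0.png

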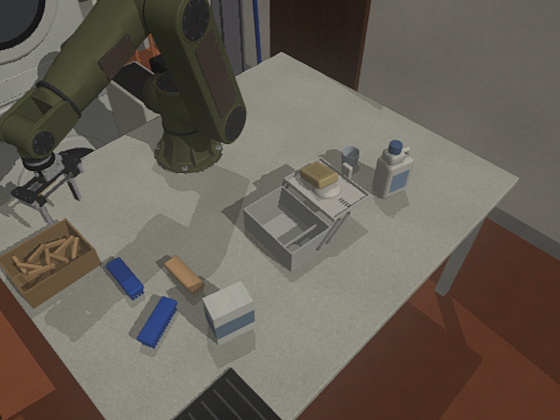

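View pics/side0.png

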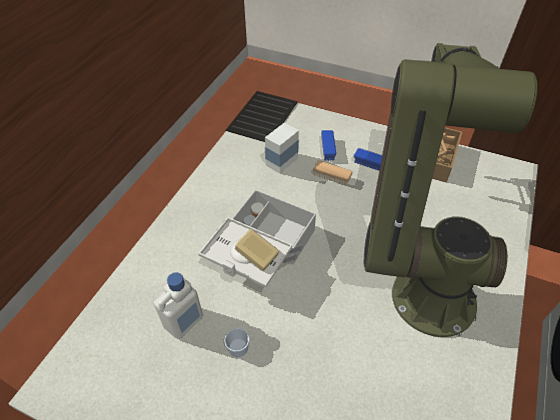

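The scene view shows the wooden brush at about (184,274), the box at (295,225) and the soap at (319,175). In the side view they are at (333,172), (275,225) and (257,250). I'm enlarging both to measure.

Run:
```python
import cv2
a=cv2.imread("pics/scene0.png")[145:295,155:375]; cv2.imwrite("pics/c1.png",cv2.resize(a,None,fx=3.6,fy=3.6,interpolation=cv2.INTER_CUBIC))
a=cv2.imread("pics/side0.png")[155:295,190:360]; cv2.imwrite("pics/c2.png",cv2.resize(a,None,fx=4,fy=4,interpolation=cv2.INTER_CUBIC))
```

```text
(no output)
```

View pics/c1.png

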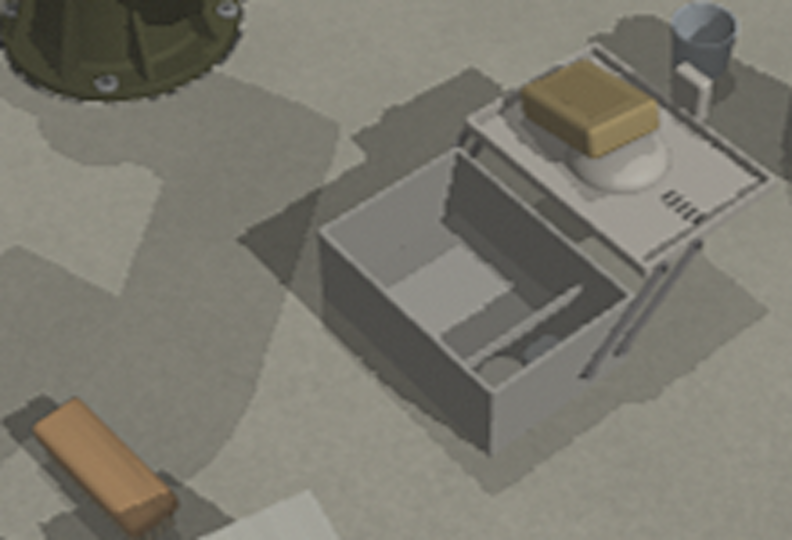

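View pics/c2.png

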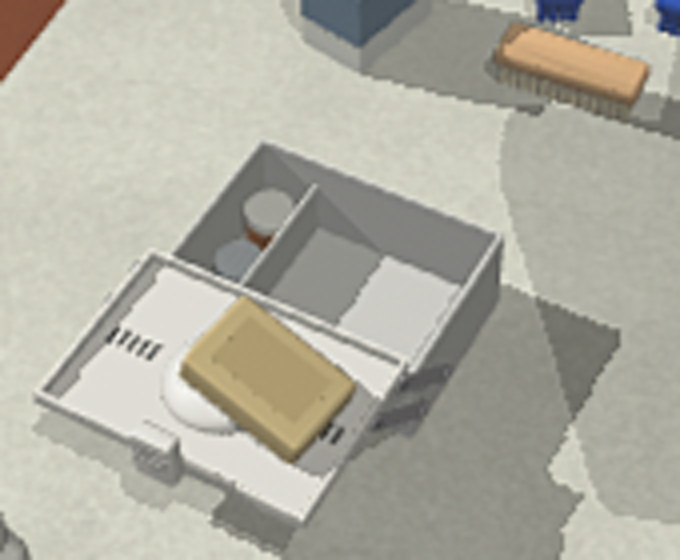

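c1 shows the box rim corners at (321,233), (459,152), (492,393) and (630,293), the tray lip corners at (468,122), (594,45), (770,180) and (648,270), the soap's top face, and the brush's top face. c2 shows the same things from behind, with the grip at (157,450). I'm fitting poses by least squares on both views.

```bash
cat > h.py <<'E'
import numpy as np
from scipy.spatial.transform import Rotation as R
from scipy.optimize import least_squares
K={'s':(478.31,278.96,212.8),'d':(460.39,279.73,211.72)}
T={'s':np.array([[0.7097,0.5332,-0.4605,1.1984],[0.7045,-0.5309,0.471,-0.7334],[0.0067,-0.6587,-0.7524,1.1994]]),
'd':np.array([[-0.9156,-0.3012,0.2664,0.1333],[-0.402,0.6943,-0.5969,0.8313],[-0.0052,-0.6536,-0.7568,1.2258]])}
def proj(c,p):
    f,cx,cy=K[c]; q=T[c][:,:3].T@(np.asarray(p)-T[c][:,3]); return np.array([f*q[0]/q[2]+cx,f*q[1]/q[2]+cy])
def crop(c,u): # crop px of c1/c2 -> image px
    k,o=(3.6,(155,145)) if c=='s' else (4,(190,155))
    return (np.array(u)+.5)/k-.5+o
def fit(obs,pose,x0):
    f=lambda x:np.concatenate([proj(c,pose(x,l))-crop(c,u) for c,l,u in obs])
    r=least_squares(f,x0,loss='soft_l1'); return r.x,np.round(r.fun.reshape(-1,2),1).tolist()
E
python3 - <<'E'
from h import *
def planar(z=None):
    def g(x,l):
        c,s=np.cos(x[2]),np.sin(x[2]); return [x[0]+c*l[0]-s*l[1],x[1]+s*l[0]+c*l[1],(x[3] if z is None else z)+l[2]]
    return g
a,b,h=.115,.08,.088
box=[('s',(-a,-b,h),(321,233)),('s',(-a,b,h),(459,152)),('s',(a,-b,h),(492,393)),('s',(a,b,h),(630,293)),('s',(a,-b,0),(490,455)),
('d',(a,-b,h),(266,146)),('d',(-a,-b,h),(500,238))]
print('box',fit(box,planar(0),[.5,.1,0.1]))
tr=[('s',(-a,-b,0),(468,122)),('s',(-a,b,0),(594,45)),('s',(a,b,0),(770,180)),('s',(a,-b,0),(648,270)),
('d',(a,-b,0),(152,254)),('d',(a,b,0),(38,398)),('d',(-a,b,0),(305,520)),('d',(-a,-b,0),(405,363))]
print('tray liptop',fit(tr,planar(),[.5,.2,.1,.11]))
def tri(u,v): return fit([('s',0,u),('d',0,v)],lambda x,l:x,[.5,.1,.1])
# brush top corners (s order: near-robot-left..)
for z in [.044]:
  for c,pts in (('s',[(75,398),(35,428),(130,530),(175,495)]),('d',[(515,32),(648,68),(633,102),(503,70)])):
    print(c,[np.round(fit([(c,0,p)],lambda x,l:[x[0],x[1],z],[.5,-.1])[0],4).tolist() for p in pts])
# soap top: s (583,60) (658,103) (595,135) (523,92)
S=[(583,60),(658,103),(595,135),(523,92)]
D=[(293,458),(184,360),(243,298),(353,380)]
for k in range(4):
  print(k,[ (np.round(r[0],4).tolist(),float(np.abs(r[1]).max())) for r in (tri(S[i],D[(i+k)%4]) for i in range(4))])
E
```

```text
box (array([ 0.54623177, -0.03364253, -0.08954421]), [[-1.0, -1.4], [-0.2, -2.4], [0.0, 0.0], [1.7, 0.3], [-0.2, 0.2], [-1.8, -1.7], [0.4, -0.2]])
tray liptop (array([ 0.55991073,  0.13145803, -0.07825344,  0.11240217]), [[-1.6, -0.0], [-0.8, -0.3], [1.4, 0.0], [-1.0, 0.3], [-0.7, -0.4], [-1.3, 0.1], [-0.4, 1.1], [0.7, -0.2]])
s [[0.3922, -0.3471], [0.3934, -0.3885], [0.5243, -0.394], [0.524, -0.3488]]
d [[0.5142, -0.38], [0.3856, -0.3833], [0.3845, -0.3361], [0.5065, -0.3281]]
0 [([0.4749, 0.1832, 0.131], 0.5), ([0.5752, 0.1589, 0.1628], 0.8), ([0.562, 0.091, 0.1626], 1.0), ([0.4647, 0.1084, 0.1352], 0.7)]
1 [([0.5567, 0.1729, 0.1909], 19.3), ([0.5583, 0.1095, 0.1854], 14.8), ([0.4792, 0.0906, 0.1044], 21.5), ([0.4795, 0.1659, 0.105], 14.2)]
2 [([0.5355, 0.1205, 0.2109], 3.4), ([0.4712, 0.106, 0.1282], 37.3), ([0.4987, 0.1529, 0.0739], 4.7), ([0.5652, 0.1583, 0.1685], 34.4)]
3 [([0.4607, 0.1266, 0.1598], 14.0), ([0.4907, 0.1679, 0.0992], 20.5), ([0.5767, 0.1386, 0.1381], 12.1), ([0.5418, 0.1041, 0.1891], 17.5)]
```

Run:
```python
from h import *
def ray(c,u,z):
    f,cx,cy=K[c]; d=T[c][:,:3]@[(u[0]-cx)/f,(u[1]-cy)/f,1]; o=T[c][:,3]; return np.round(o+d*(z-o[2])/d[2],3).tolist()
print('carton base',ray('s',(220,341),0),ray('s',(254,325),0),'top',[ray('s',p,.14) for p in((204,292),(212,317),(253,304),(243,285))], [ray('d',p,.14) for p in((265,140),(281,157),(299,140),(283,126))])
print('blue',[ray('s',p,.044) for p in((110,259),(140,292),(167,300),(146,342))])
print('cup',ray('d',(237,352),0),'jug',ray('d',(182,325),0))
```

```text
carton base [0.676, -0.421, 0.0] [0.706, -0.324, 0.0] top [[0.605, -0.398, 0.14], [0.674, -0.43, 0.14], [0.719, -0.334, 0.14], [0.66, -0.313, 0.14]] [[0.701, -0.316, 0.14], [0.612, -0.257, 0.14], [0.589, -0.365, 0.14], [0.673, -0.415, 0.14]]
blue [[0.267, -0.492, 0.044], [0.424, -0.495, 0.044], [0.499, -0.457, 0.044], [0.562, -0.57, 0.044]]
cup [0.466, 0.385, 0.0] jug [0.65, 0.376, 0.0]
```

Request:
{"fn": "drive_tool", "kwargs": {
  "series": [
    [[0,0,0,0,0,0.097,1],[0,0,0,0,0,0.097,1],[0,0,0,0,0,0.096,1],[0.0293,-0.016,0.003,0,0,0,1],[0.0293,-0.016,0.003,0,0,0,1],[0.0293,-0.016,0.003,0,0,0,1],[0.0293,-0.016,0.003,0,0,0,1],[0.0293,-0.016,0.003,0,0,0,1],[0.0293,-0.016,0.003,0,0,0,1],[0.0293,-0.016,0.003,0,0,0,1],[0.0293,-0.016,0.003,0,0,0,1],[0.0293,-0.016,0.003,0,0,0,1],[0.0293,-0.016,0.003,0,0,0,1],[0,0,0,0,0,0,1],[0,0,0,0,0,0,1]]
  ],
  "newtons": 20
}}

```text
time_s: 1.4
ee_pos: [0.455, -0.3611, 0.1748]
tcp_rot: [-3.141, -0.021, 0.001]
force: [-0.5, 0.4, 0.3]
gripper_width: 1.0
grasp_force: 0.0
```

Run:
```python
from plant import env,cams
import cv2,numpy as np
o=env.get_obs(); print(o['time_s'],o['ee_pos'],o['tcp_rot'])
s=cams.snapshot("wrist"); cv2.imwrite("pics/w1.png",s["color"])
```

```text
1.4 [ 0.45496604 -0.36114809  0.17476938] [-3.14076880e+00 -2.08216561e-02  1.40556678e-03]
```

View pics/w1.png

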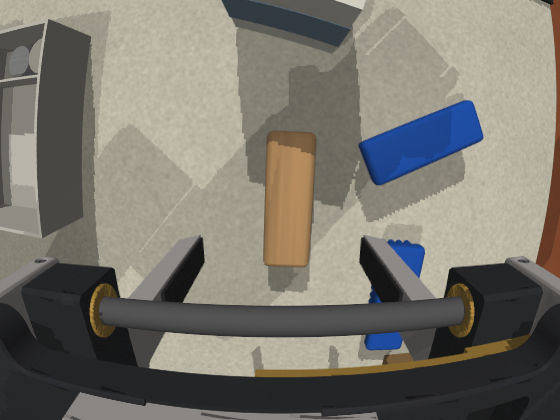

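The brush's top corners are at (267,132), (315,134), (311,266) and (263,264). The box's near rim corners are at about (48,19) and (42,237), with their feet at (91,36) and (83,217).

```bash
cat >> h.py <<'E'
HE=np.array([[-0.0001,-0.9705,-0.241,0.0685],[1,-0.0002,0.0002,-0.0007],[-0.0003,-0.241,0.9705,-0.1794]])
def wray(u,z,pos,rv):
    d=(np.array(u)-[281.5,209.05]); r=np.hypot(*d); th=r/325.19
    c=np.array([*(d/r*np.sin(th)),np.cos(th)]); M=R.from_rotvec(rv).as_matrix()
    o=pos+M@HE[:,3]; w=M@(HE[:,:3]@c); return o+w*(z-o[2])/w[2]
E
python3 - <<'E'
from h import *
p=np.array([.45497,-.36115,.17477]); rv=[-3.14077,-.02082,.0014]
c=np.array([wray(u,.044,p,rv) for u in((267,132),(315,134),(311,266),(263,264))]); print(c.round(4),c.mean(0).round(4))
e=(c[0]+c[1]-c[2]-c[3]); print('yaw',np.arctan2(e[1],e[0]))
for u,z in(((48,19),.088),((42,237),.088),((91,36),0),((83,217),0)): print(wray(u,z,p,rv).round(4))
y=-.084
for a,b in((.115,-.08),(-.115,-.08)): print('pred',.5462+a*np.cos(y)-b*np.sin(y),-.0336+a*np.sin(y)+b*np.cos(y))
E
```

```text
[[ 0.5212 -0.3458  0.044 ]
 [ 0.5201 -0.3913  0.044 ]
 [ 0.3856 -0.3921  0.044 ]
 [ 0.3873 -0.3421  0.044 ]] [ 0.4535 -0.3678  0.044 ]
yaw -0.011212425756450014
[ 0.6504 -0.1239  0.088 ]
[ 0.4231 -0.1045  0.088 ]
[ 0.6511 -0.124   0.    ]
[ 0.4213 -0.1036  0.    ]
pred 0.6540824184396458 -0.122966569765283
pred 0.4248933814251318 -0.1036692820709006
```

Request:
{"fn": "drive_tool", "kwargs": {
  "series": [
    [[-0.0015,0.0067,0.02,0,0,0.024,1],[0,0,0.03,0,0,0,1],[0,0,0.033,0,0,0,1],[0,0,0.033,0,0,0,1],[0,0,0.025,0,0,0,1],[0,0,0.012,0,0,0,1],[0,0,0.0045,0,0,0,1],[0,0,0,0,0,0,0.3],[0,0,0,0,0,0,0.3],[0,0,0,0,0,0,0.3],[0,0,0,0,0,0,0.3],[0,0,0,0,0,0,0.3],[0,0,0,0,0,0,0.3]]
  ],
  "newtons": 20
}}

```text
time_s: 2.53
ee_pos: [0.453, -0.369, 0.0186]
tcp_rot: [3.141, -0.021, 0.001]
force: [-0.3, -0.4, -0.3]
gripper_width: 0.61
grasp_force: 0.0
```

Request:
{"fn": "drive_tool", "kwargs": {
  "series": [
    [[0,0,0,0,0,0,0.3],[0,0,0,0,0,0,0.3],[0,0,0,0,0,0,0.3],[0,0,0,0,0,0,0.3],[0,0,0,0,0,0,0.3]]
  ]
}}

```text
time_s: 2.95
ee_pos: [0.4529, -0.3689, 0.0182]
tcp_rot: [3.141, -0.021, 0.0]
force: [-1.2, 2.4, 5.3]
gripper_width: 0.509
grasp_force: 20.0
```

Request:
{"fn": "drive_tool", "kwargs": {
  "series": [
    [[0,0,-0.015,0,0,0,0.3],[0,0,-0.032,0,0,0,0.3],[0,0,-0.035,0,0,0,0.3],[0,0,-0.035,0,0,0.036,0.3],[0,0,-0.03,0,0,0.037,0.3],[0.0018,-0.016,0,0,0,0,0.3],[0.00366,-0.03295,0,0,0,0,0.3],[0.00366,-0.03295,0,0,0,0,0.3],[0.00366,-0.03295,0,0,0,0,0.3],[0.00366,-0.03295,0,0,0,0,0.3],[0.00366,-0.03295,0,0,0,0,0.3],[0.00366,-0.03295,0,0,0,0,0.3],[0.00366,-0.03295,0,0,0,0,0.3],[0.00366,-0.03295,0,0,0,0,0.3],[0.00366,-0.03295,0,0,0,0,0.3],[0.0018,-0.017,0,0,0,0,0.3],[0,0,0,0,0,0,0.3],[0,0,0,0,0,0,0.3]]
  ]
}}

```text
time_s: 4.45
ee_pos: [0.5172, -0.043, 0.1642]
tcp_rot: [3.139, -0.132, -0.002]
force: [-0.1, -0.1, -2.2]
gripper_width: 0.508
grasp_force: 20.0
```

Run:
```python
from plant import env,cams
import cv2,numpy as np
o=env.get_obs(); print(o['time_s'],o['ee_pos'],o['tcp_rot'],o['gripper_width'],o['force'])
s=cams.snapshot("wrist"); cv2.imwrite("pics/w2.png",s["color"])
```

```text
4.45 [ 0.51723338 -0.0429833   0.16416093] [ 3.13878463e+00 -1.31994298e-01 -1.68371988e-03] 0.5075012839658913 [-0.12207522 -0.12601709 -2.20026949]
```

View pics/w2.png

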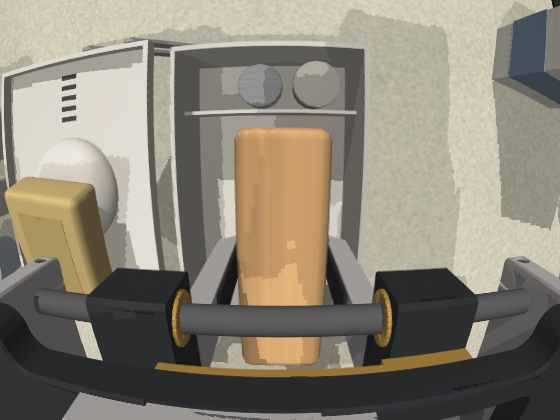

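The brush is held over the compartment. The far rim's outer corners are at (170,50) and (365,48), and the tray edge sits left of x≈160. I'm checking the alignment.

Run:
```python
from h import *
p=np.array([.51723,-.04298,.16416]); rv=[3.13878,-.13199,-.0017]
y=-.0862
def loc(w,c): d=w[:2]-c; return np.round([d[0]*np.cos(y)+d[1]*np.sin(y),-d[0]*np.sin(y)+d[1]*np.cos(y)],4)
c=np.array([.544,-.034])
for u,z in(((170,50),.088),((365,48),.088),((148,41),.112),((235,135),.191),((331,135),.191),((240,360),.191),((320,360),.191),((185,113),.05),((357,113),.05)):
    w=wray(u,z,p,rv); print(u,w.round(4),loc(w,c))
```

```text
(170, 50) [0.662 0.036 0.088] [0.1116 0.0799]
(365, 48) [ 0.6483 -0.1201  0.088 ] [ 0.1113 -0.0768]
(148, 41) [0.6659 0.0455 0.112 ] [0.1146 0.0897]
(235, 135) [ 0.5853 -0.0262  0.191 ] [0.0404 0.0113]
(331, 135) [ 0.5815 -0.071   0.191 ] [ 0.0406 -0.0336]
(240, 360) [ 0.4569 -0.0122  0.191 ] [-0.0886  0.0142]
(320, 360) [ 0.453 -0.06   0.191] [-0.0884 -0.0338]
(185, 113) [0.6106 0.0385 0.05  ] [0.0602 0.078 ]
(357, 113) [ 0.5964 -0.1177  0.05  ] [ 0.0595 -0.0789]
```

Request:
{"fn": "drive_tool", "kwargs": {
  "series": [
    [[0,0,0.015,0,0,0,0.3],[0,0,0.03,0,0,0,0.3],[0,0,0.03,0,0,0,0.3],[0,0,0.03,0,0,0,0.3],[0,0,0.02,0,0,0,0.3],[0,0,0.01,0,0,0,0.3],[0,0,0.005,0,0,0,0.3],[0,0,0,0,0,0,0.3],[0,0,0,0,0,0,0.3]]
  ]
}}

```text
time_s: 5.25
ee_pos: [0.5181, -0.0441, 0.0259]
tcp_rot: [3.138, -0.136, 0.002]
force: [-0.1, -0.2, -2.3]
gripper_width: 0.511
grasp_force: 20.0
```

Request:
{"fn": "drive_tool", "kwargs": {
  "series": [
    [[0,0,0.0025,0,0,0,0.3],[0,0,0,0,0,0,0.3],[0,0,0,0,0,0,0.68],[0,0,0,0,0,0,0.68],[0,0,0,0,0,0,0.68],[0,0,0,0,0,0,0.68],[0,0,0,0,0,0,0.68],[0,0,0,0,0,0,0.68],[0,0,-0.015,0,0,0,0.68],[0,0,-0.03,0,0,0,0.68],[0,0,-0.035,0,0,0,0.68],[0,0,-0.035,0,0,0,0.68],[0,0,-0.035,0,0,0,0.68],[0,0,-0.035,0,0,0,0.68],[0,0,-0.02,0,0,0,0.68],[0,0,0,0,0,0,0.68],[0,0,0,0,0,0,0.68]]
  ]
}}

```text
time_s: 6.67
ee_pos: [0.5178, -0.0437, 0.228]
tcp_rot: [3.138, -0.135, 0.003]
force: [0.9, 0.5, -0.5]
gripper_width: 0.679
grasp_force: 0.0
```

Request:
{"fn": "drive_tool", "kwargs": {
  "series": [
    [[0.0015,-0.017,-0.003,0,0,0,0.5],[0.0031,-0.0335,-0.003,0,0,0,0.5],[0.0031,-0.0335,-0.003,0,0,0,0.5],[0.0031,-0.0335,-0.003,0,0,0,0.5],[0.0031,-0.0335,-0.003,0,0,0,0.5],[0.0031,-0.0335,-0.003,0,0,0,0.5],[0.0031,-0.0335,-0.003,0,0,0,0.5],[0.0031,-0.0335,-0.003,0,0,0,0.5],[0.0015,-0.017,-0.003,0,0,0,0.5],[0,0,0,0,0,0,0.5],[0,0,0,0,0,0,0.5],[0,0,0,0,0,0,0.5]]
  ]
}}

```text
time_s: 7.67
ee_pos: [0.565, 0.2208, 0.2532]
tcp_rot: [3.138, -0.136, -0.003]
force: [-0.0, -0.2, -0.5]
gripper_width: 0.502
grasp_force: 0.0
```

Run:
```python
from plant import env,cams
import cv2,numpy as np
o=env.get_obs(); print(o['time_s'],o['ee_pos'],o['tcp_rot'],o['gripper_width'],o['force'])
s=cams.snapshot("wrist"); cv2.imwrite("pics/w3.png",s["color"])
```

```text
7.6667 [0.56500433 0.22082013 0.25319599] [ 3.13776345e+00 -1.35937420e-01 -2.76227339e-03] 0.501778220837854 [-0.02894842 -0.24730246 -0.50045012]
```

View pics/w3.png

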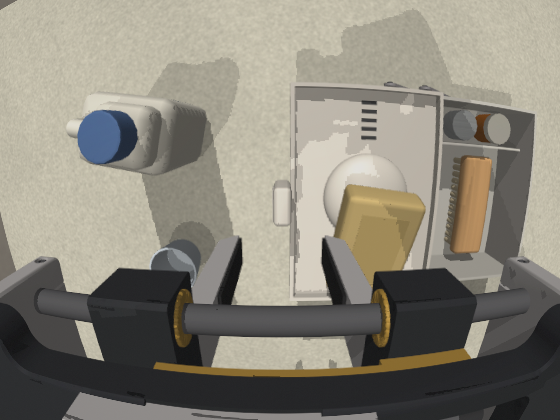

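The tab's top face is centred near (283,209), the jug cap is near (107,137), the dome is visible at (366,197), and the brush lies flat in the compartment at (470,205).

Run:
```python
from h import *
p=np.array([.565,.22082,.2532]); rv=[3.13776,-.13594,-.0028]
for n,u,z in(('tab',(275,194),.149),('tab',(291,194),.149),('tab',(275,225),.149),('tab',(291,225),.149),('cap',(107,137),.21),('jugshoulder',(180,168),.13),
 ('tray',(293,84),.112),('tray',(441,92),.112),('tray',(291,299),.112),('crown~',(366,197),.118)):
    print(n,wray(u,z,p,rv).round(4))
```

```text
tab [0.5772 0.2261 0.149 ]
tab [0.576  0.2119 0.149 ]
tab [0.5485 0.2287 0.149 ]
tab [0.5473 0.2142 0.149 ]
cap [0.645  0.3457 0.21  ]
jugshoulder [0.6074 0.3159 0.13  ]
tray [0.6775 0.2003 0.112 ]
tray [0.6659 0.0436 0.112 ]
tray [0.4491 0.2207 0.112 ]
crown~ [0.5603 0.136  0.118 ]
```

Request:
{"fn": "drive_tool", "kwargs": {
  "series": [
    [[-0.001,0,0.015,0,0,0,0.5],[0,0,0.025,0,0,0,0.5],[0,0,0.03,0,0,0,0.5],[0,0,0.03,0,0,0,0.5],[0,0,0.02,0,0,0,0.5],[0,0,0.01,0,0,0,0.5],[0,0,0.005,0,0,0,0.5],[0,0,0,0,0,0,0.1],[0,0,0,0,0,0,0.1],[0,0,0,0,0,0,0.1],[0,0,0,0,0,0,0.1],[0,0,0,0,0,0,0.1],[0,0,0,0,0,0,0.1],[0,0,0,0,0,0,0.1],[0,0,0,0,0,0,0.1],[0,0,0,0,0,0,0.1]]
  ],
  "newtons": 20
}}

```text
time_s: 9.05
ee_pos: [0.5646, 0.2205, 0.1203]
tcp_rot: [3.137, -0.136, 0.001]
force: [-2.0, -9.6, 4.9]
gripper_width: 0.166
grasp_force: 20.0
```

Run:
```python
import numpy as np
n=54
v=np.minimum(1,np.minimum(np.arange(1,n+1)/8,(n-np.arange(n))/10)); q=1.745*np.r_[0,np.cumsum(v)/v.sum()]
a=.785-q; y=np.r_[np.round(.11*np.sin(a),4)]; z=np.round(.11*np.cos(a),4)
rows=[[0,round(-dy,4),round(-dz,4),0,0,0,.1] for dy,dz in zip(np.diff(y),np.diff(z))]
for k in range(0,n,18): print(str(rows[k:k+18]).replace('-0.0,','0,'), y[k+18 if k+18<=n else n],z[min(k+18,n)])
```

```text
[[0, np.float64(0.0004), np.float64(-0.0004), 0, 0, 0, 0.1], [0, np.float64(0.0008), np.float64(-0.0007), 0, 0, 0, 0.1], [0, np.float64(0.0011), np.float64(-0.0011), 0, 0, 0, 0.1], [0, np.float64(0.0015), np.float64(-0.0014), 0, 0, 0, 0.1], [0, np.float64(0.002), np.float64(-0.0017), 0, 0, 0, 0.1], [0, np.float64(0.0024), np.float64(-0.0021), 0, 0, 0, 0.1], [0, np.float64(0.0028), np.float64(-0.0022), 0, 0, 0, 0.1], [0, np.float64(0.0034), np.float64(-0.0025), 0, 0, 0, 0.1], [0, np.float64(0.0035), np.float64(-0.0023), 0, 0, 0, 0.1], [0, np.float64(0.0035), np.float64(-0.0022), 0, 0, 0, 0.1], [0, np.float64(0.0036), np.float64(-0.0021), 0, 0, 0, 0.1], [0, np.float64(0.0037), np.float64(-0.0019), 0, 0, 0, 0.1], [0, np.float64(0.0038), np.float64(-0.0018), 0, 0, 0, 0.1], [0, np.float64(0.0038), np.float64(-0.0017), 0, 0, 0, 0.1], [0, np.float64(0.0039), np.float64(-0.0015), 0, 0, 0, 0.1], [0, np.float64(0.004), np.float64(-0.0013), 0, 0, 0, 0.1], [0, np.float64(0.004), np.float64(-0.0012), 0, 0, 0, 0.1], [0, np.float64(0.004), np.float64(-0.0011), 0, 0, 0, 0.1]] 0.0256 0.107
[[0, np.fl
[... 1444 characters left out ...]
032), np.float64(0.0026), 0, 0, 0, 0.1], [0, np.float64(0.0031), np.float64(0.0028), 0, 0, 0, 0.1], [0, np.float64(0.003), np.float64(0.0029), 0, 0, 0, 0.1], [0, np.float64(0.0026), np.float64(0.0027), 0, 0, 0, 0.1], [0, np.float64(0.0022), np.float64(0.0025), 0, 0, 0, 0.1], [0, np.float64(0.0019), np.float64(0.0022), 0, 0, 0, 0.1], [0, np.float64(0.0016), np.float64(0.002), 0, 0, 0, 0.1], [0, np.float64(0.0013), np.float64(0.0016), 0, 0, 0, 0.1], [0, np.float64(0.001), np.float64(0.0014), 0, 0, 0, 0.1], [0, np.float64(0.0007), np.float64(0.001), 0, 0, 0, 0.1], [0, np.float64(0.0005), np.float64(0.0007), 0, 0, 0, 0.1], [0, np.float64(0.0002), np.float64(0.0003), 0, 0, 0, 0.1]] -0.0901 0.0631
```

Request:
{"fn": "drive_tool", "kwargs": {
  "series": [
    [[0,0.0004,-0.0004,0,0,0,0.1],[0,0.0008,-0.0007,0,0,0,0.1],[0,0.0011,-0.0011,0,0,0,0.1],[0,0.0015,-0.0014,0,0,0,0.1],[0,0.002,-0.0017,0,0,0,0.1],[0,0.0024,-0.0021,0,0,0,0.1],[0,0.0028,-0.0022,0,0,0,0.1],[0,0.0034,-0.0025,0,0,0,0.1],[0,0.0035,-0.0023,0,0,0,0.1],[0,0.0035,-0.0022,0,0,0,0.1],[0,0.0036,-0.0021,0,0,0,0.1],[0,0.0037,-0.0019,0,0,0,0.1],[0,0.0038,-0.0018,0,0,0,0.1],[0,0.0038,-0.0017,0,0,0,0.1],[0,0.0039,-0.0015,0,0,0,0.1],[0,0.004,-0.0013,0,0,0,0.1],[0,0.004,-0.0012,0,0,0,0.1],[0,0.004,-0.0011,0,0,0,0.1]]
  ]
}}

```text
time_s: 10.55
ee_pos: [0.56, 0.1696, 0.1493]
tcp_rot: [-3.138, 0.135, -0.001]
force: [4.3, 2.1, 1.1]
gripper_width: 0.172
grasp_force: 20.0
```

Forces are small, so I'm continuing.

Request:
{"fn": "drive_tool", "kwargs": {
  "series": [
    [[0,0.0041,-0.0009,0,0,0,0.1],[0,0.0041,-0.0007,0,0,0,0.1],[0,0.0041,-0.0006,0,0,0,0.1],[0,0.0042,-0.0004,0,0,0,0.1],[0,0.0041,-0.0003,0,0,0,0.1],[0,0.0042,-0.0001,0,0,0,0.1],[0,0.0042,0.0001,0,0,0,0.1],[0,0.0041,0.0002,0,0,0,0.1],[0,0.0042,0.0003,0,0,0,0.1],[0,0.0041,0.0005,0,0,0,0.1],[0,0.0041,0.0007,0,0,0,0.1],[0,0.0041,0.0009,0,0,0,0.1],[0,0.0041,0.0009,0,0,0,0.1],[0,0.004,0.0012,0,0,0,0.1],[0,0.004,0.0013,0,0,0,0.1],[0,0.0039,0.0014,0,0,0,0.1],[0,0.0038,0.0016,0,0,0,0.1],[0,0.0038,0.0017,0,0,0,0.1]]
  ]
}}

```text
time_s: 12.05
ee_pos: [0.5537, 0.0954, 0.1415]
tcp_rot: [3.137, -0.136, 0.001]
force: [0.7, -5.8, 7.0]
gripper_width: 0.172
grasp_force: 20.0
```

Request:
{"fn": "drive_tool", "kwargs": {
  "series": [
    [[0,0.0038,0.0019,0,0,0,0.1],[0,0.0036,0.002,0,0,0,0.1],[0,0.0036,0.0022,0,0,0,0.1],[0,0.0035,0.0023,0,0,0,0.1],[0,0.0034,0.0024,0,0,0,0.1],[0,0.0033,0.0026,0,0,0,0.1],[0,0.0032,0.0026,0,0,0,0.1],[0,0.0031,0.0028,0,0,0,0.1],[0,0.003,0.0029,0,0,0,0.1],[0,0.0026,0.0027,0,0,0,0.1],[0,0.0022,0.0025,0,0,0,0.1],[0,0.0019,0.0022,0,0,0,0.1],[0,0.0016,0.002,0,0,0,0.1],[0,0.0013,0.0016,0,0,0,0.1],[0,0.001,0.0014,0,0,0,0.1],[0,0.0007,0.001,0,0,0,0.1],[0,0.0005,0.0007,0,0,0,0.1],[0,0.0002,0.0003,0,0,0,0.1],[0,0,0,0,0,0,0.1],[0,0,0,0,0,0,0.1]]
  ]
}}

```text
time_s: 13.72
ee_pos: [0.55, 0.0532, 0.1055]
tcp_rot: [3.137, -0.136, 0.001]
force: [1.0, -5.7, 8.4]
gripper_width: 0.17
grasp_force: 20.0
```

Request:
{"fn": "drive_tool", "kwargs": {
  "series": [
    [[0,0.0007,0.001,0,0,0,0.1],[0,0,0,0,0,0,0.1],[0,0,0,0,0,0,0.1]]
  ]
}}

```text
time_s: 13.97
ee_pos: [0.5502, 0.0532, 0.1054]
tcp_rot: [3.138, -0.136, 0.003]
force: [-1.8, -1.7, 16.8]
gripper_width: 0.173
grasp_force: 20.0
```

Request:
{"fn": "drive_tool", "kwargs": {
  "series": [
    [[0,0,0,0,0,0,0.5],[0,0,0,0,0,0,0.5],[0,0,0,0,0,0,0.5],[0,0,0,0,0,0,0.5],[0,0,-0.015,0,0,0,0.5],[0,0,-0.03,0,0,0,0.5],[0,0,-0.035,0,0,0,1],[0,0,-0.035,0,0,0,1],[-0.02,0.018,-0.03,0,0,0,1],[-0.027,0.025,-0.02,0,0,0,1],[-0.027,0.025,-0.02,0,0,0,1],[-0.02,0.018,-0.01,0,0,0,1],[-0.01,0.006,0,0,0,0,1],[0,0,0,0,0,0,1],[0,0,0,0,0,0,1]]
  ]
}}

```text
time_s: 15.22
ee_pos: [0.4386, -0.0285, 0.298]
tcp_rot: [-3.138, 0.136, 0.001]
force: [0.9, 0.2, -0.4]
gripper_width: 0.999
grasp_force: 0.0
```

Run:
```python
from plant import env,cams
import cv2,numpy as np
o=env.get_obs(); print(o['time_s'],o['ee_pos'].tolist(),o['tcp_rot'].tolist(),o['gripper_width'],o['force'])
w=cams.snapshot("wrist")["color"]; cv2.imwrite("pics/w4.png",w)
for n in("scene","side"): cv2.imwrite(f"pics/{n}4.png",cams.snapshot(n)["color"])
cv2.imwrite("pics/w4c.png",cv2.resize(w[10:270,130:450],None,fx=2.3,fy=2.3,interpolation=cv2.INTER_CUBIC))
```

```text
15.2167 [0.4386301154399118, -0.028515637676048387, 0.297966940813182] [-3.1384123245879714, 0.13646194601115488, 0.0009072364956746915] 0.9986136165365525 [ 0.94153429  0.1557021  -0.41777001]
```

View pics/w4c.png

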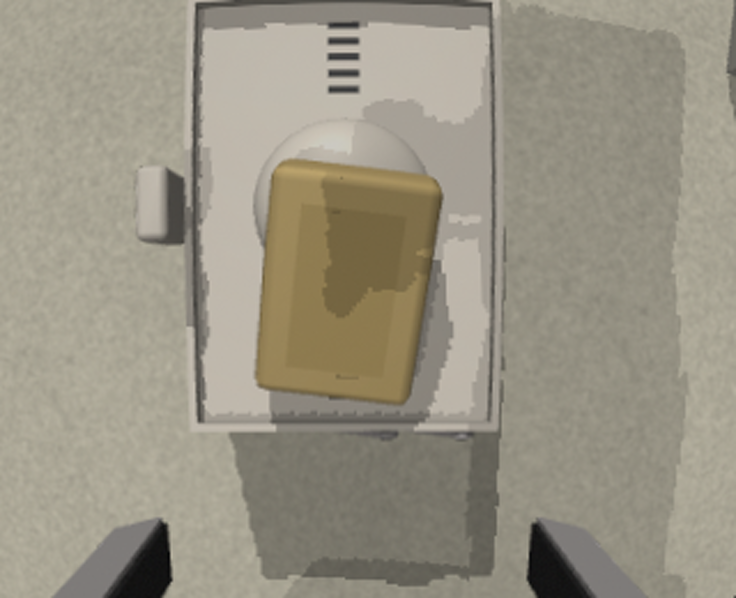

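The tray lies squarely on the box with lip corners at crop (192,2), (497,2), (500,432) and (192,430). The soap's top corners are at (274,162), (441,185), (407,404) and (258,386), tilted down towards -x.

Run:
```python
from h import *
p=np.array([.43863,-.02852,.29797]); rv=[-3.13841,.13646,.0009]
f=lambda c,z: wray((np.array(c)+.5)/2.3-.5+[130,10],z,p,rv)
t=np.array([f(c,.098) for c in((192,2),(497,2),(500,432),(192,430))]); print(t.round(4),'tray',t.mean(0).round(4))
e=t[0]+t[1]-t[2]-t[3]; print('yaw',np.arctan2(e[1],e[0]), np.linalg.norm(e[:2])/2)
tab=np.array([f(c,.134) for c in((140,168),(167,168),(167,240),(140,240))]); print('tabtop',tab.mean(0).round(4))
print('domefoot L,top',f((254,200),.089).round(4),f((345,119),.091).round(4))
C=((274,164),(441,187),(407,402),(258,384))
def res(x): # centre, yaw, pitch(y), roll
    M=R.from_euler('ZYX',x[3:]).as_matrix(); o=[]
    for c,l in zip(C,((.0535,.036),(.0535,-.036),(-.0535,-.036),(-.0535,.036))):
        w=x[:3]+M@[*l,.016]; o+=list((f(c,w[2])-w)[:2])
    return np.r_[o,(x[5])*.02]
r=least_squares(res,[.51,-.03,.12,-.18,-.29,0]); print('soap',r.x.round(4),(r.fun*1000).round(1))
```

```text
[[ 0.6627  0.0343  0.098 ]
 [ 0.6486 -0.123   0.098 ]
 [ 0.4203 -0.1059  0.098 ]
 [ 0.4355  0.0553  0.098 ]] tray [ 0.5418 -0.0348  0.098 ]
yaw -0.0835587735652602 0.2285595918734617
tabtop [0.5507 0.0533 0.134 ]
domefoot L,top [0.5514 0.0114 0.089 ] [ 0.5892 -0.0389  0.091 ]
soap [ 0.5063 -0.0324  0.1231 -0.206  -0.3385 -0.0137] [ 0.5 -0.1 -0.6  0.5  0.  -0.5  0.   0.2 -0.3]
```

Request:
{"fn": "drive_tool", "kwargs": {
  "series": [
    [[0,0,0,0,0,0.113,1],[0,0,0,0,0.1,0,1],[0,0,0,0,0.1,0,1],[0,0,0,0,0.105,0,1],[0.002,-0.002,0.025,0,0,0,1],[0.002,-0.002,0.025,0,0,0,1],[0.002,-0.002,0.025,0,0,0,1],[0.002,-0.002,0.025,0,0,0,1],[0.0023,-0.0015,0.025,0,0,0,1],[0,0,0.01,0,0,0,1],[0,0,0,0,0,0,1],[0,0,0,0,0,0,1]]
  ],
  "newtons": 12
}}

```text
time_s: 16.37
ee_pos: [0.4898, -0.029, 0.1729]
tcp_rot: [3.061, -0.305, 0.469]
force: [-0.8, -0.1, 0.6]
gripper_width: 0.996
grasp_force: 0.0
```

Run:
```python
from plant import env,cams
from h import *
import cv2
o=env.get_obs(); print(o['time_s'],o['ee_pos'].round(4),R.from_rotvec(o['tcp_rot']).as_matrix().round(4),o['gripper_width'],o['force'])
g=o['ee_pos']; M=R.from_rotvec(o['tcp_rot']).as_matrix(); print('to target in tool axes',(M.T@(np.array([.5104,-.0334,.1057])-g)).round(4))
w=cams.snapshot("wrist")["color"]; cv2.imwrite("pics/w5.png",w)
```

```text
16.3667 [ 0.4898 -0.029   0.1729] [[ 0.9354 -0.1975  0.2933]
 [-0.1884 -0.9803 -0.0591]
 [ 0.2992  0.     -0.9542]] 0.9963358620455011 [-0.75387937 -0.11294243  0.55027662]
to target in tool axes [-0.      0.0002  0.0704]
```

View pics/w5.png

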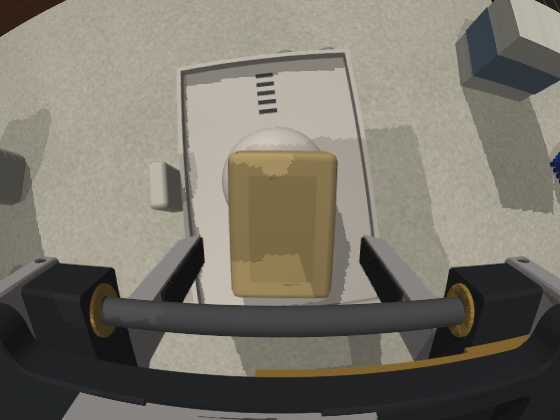

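The soap lies squarely between the open fingers, with top corners near (229,153), (337,155), (330,297) and (233,296). I'm checking those against the prediction.

Run:
```python
from h import *
C=[(229,153),(337,155),(330,297),(233,296)]
def pj(P):
    q=HE[:,:3].T@(P-HE[:,3]); th=np.arctan2(np.hypot(q[0],q[1]),q[2]); return q[:2]/np.hypot(q[0],q[1])*th*325.19+[281.5,209.05]
L=[(.0535,.036),(.0535,-.036),(-.0535,-.036),(-.0535,.036)]
def pts(x): # soap centre in tool frame, yaw, pitch vs tool; tool y flipped
    M=R.from_euler('zyx',[x[3],x[4],0]).as_matrix(); return [x[:3]+M@np.array([a,-b,-.016]) for a,b in L]
f=lambda x:np.concatenate([pj(P)-c for P,c in zip(pts(x),C)])
print(np.round(f([0,0,.0554,0,0]).reshape(-1,2),1).tolist())
r=least_squares(f,[0,0,.055,0,0],x_scale=[.01,.01,.01,.1,.1]); print(r.x.round(4),r.fun.round(1))
```

```text
[[0.2, -0.3], [-1.4, -2.3], [-0.7, -2.3], [2.4, -1.3]]
[-0.0002 -0.0001  0.052   0.0114  0.0142] [-0.   0.1  0.3 -0.6 -1.3  0.3  1.   0.3]
```

Request:
{"fn": "drive_tool", "kwargs": {
  "series": [
    [[0,0,0.01,0,0,0,1],[0,0,0.015,0,0,0,1],[0,0,0.015,0,0,0,1],[0,0,0.012,0,0,0,1],[0,0,0.009,0,0,0,1],[0,0,0.005,0,0,0,1],[0,0,0.002,0,0,0,1],[0,0,0,0,0,0,1],[0,0,0,0,0,0,1]]
  ],
  "newtons": 20
}}

```text
time_s: 17.17
ee_pos: [0.51, -0.0334, 0.1086]
tcp_rot: [3.06, -0.306, 0.472]
force: [-0.0, -0.1, 0.5]
gripper_width: 0.997
grasp_force: 0.0
```

Request:
{"fn": "drive_tool", "kwargs": {
  "series": [
    [[0,0,0,0,0,0,0.6],[0,0,0,0,0,0,0.6],[0,0,0,0,0,0,0.6],[0,0,0,0,0,0,0.6],[0,0,0,0,0,0,0.6],[0,0,0,0,0,0,0.6],[0,0,0,0,0,0,0.6]]
  ],
  "newtons": 20
}}

```text
time_s: 17.75
ee_pos: [0.5099, -0.0334, 0.1083]
tcp_rot: [3.06, -0.306, 0.471]
force: [-1.8, 0.2, 3.8]
gripper_width: 0.809
grasp_force: 20.0
```

Request:
{"fn": "drive_tool", "kwargs": {
  "series": [
    [[0.0015,0,-0.005,0,0,0,0.6],[0.003,0,-0.0095,0,0,0,0.6],[0.003,0,-0.0095,0,0,0,0.6],[0.0015,0,-0.005,0,0,0,0.6],[0,0,0,0,-0.07,0,0.6],[0,0,0,0,-0.08,0,0.6],[0,0,0,0,-0.08,0,0.6],[0,0,0,0,-0.074,0,0.6],[0,0,0,0,0,-0.058,0.6],[0,0,0,0,0,-0.057,0.6],[0.0055,-0.0003,0,0,0,0,0.6],[0.011,-0.0005,0,0,0,0,0.6],[0.011,-0.0005,0,0,0,0,0.6],[0.0055,-0.0003,0,0,0,0,0.6],[0,0,0.005,0,0,0,0.6],[0,0,0.005,0,0,0,0.6],[0,0,0.002,0,0,0,0.6],[0,0,0,0,0,0,0.6],[0,0,0,0,0,0,0.6]]
  ]
}}

```text
time_s: 19.33
ee_pos: [0.5424, -0.0345, 0.1263]
tcp_rot: [3.139, -0.133, 0.001]
force: [0.7, 0.2, -3.2]
gripper_width: 0.809
grasp_force: 20.0
```

Run:
```python
from plant import env,cams
from h import *
import cv2
o=env.get_obs(); M=R.from_rotvec(o['tcp_rot']).as_matrix(); print(o['time_s'],o['ee_pos'].round(4),o['tcp_rot'].round(5),M.round(4).tolist(),o['gripper_width'],o['force'].round(2))
w=cams.snapshot("wrist")["color"]; cv2.imwrite("pics/w6.png",w)
s=cams.snapshot("side")["color"]; c=cams.snapshot("scene")["color"]; cv2.imwrite("pics/s6.png",s); cv2.imwrite("pics/c6.png",c)
big=lambda a,f:cv2.resize(a,None,fx=f,fy=f,interpolation=cv2.INTER_CUBIC)
top=big(w[0:300,130:430],1.0)
a=np.zeros((600,800,3),np.uint8)
wc=big(w[0:300,90:490],1.0*2)[:600,:800]
cv2.imwrite("pics/w6c.png",wc)
```

```text
19.3333 [ 0.5424 -0.0345  0.1263] [ 3.13868e+00 -1.32520e-01  9.80000e-04] [[0.9964, -0.0843, 0.0006], [-0.0843, -0.9964, -0.0001], [0.0006, 0.0001, -1.0]] 0.8087986120511274 [ 0.7   0.18 -3.22]
```

Request:
{"fn": "drive_tool", "kwargs": {
  "series": [
    [[0,0,0.004,0,0,0,0.6],[0,0,0.004,0,0,0,0.6],[0,0,0.003,0,0,0,0.6],[0,0,0,0,0,0,0.6],[0,0,0,0,0,0,0.6]]
  ]
}}

```text
time_s: 19.9
ee_pos: [0.5426, -0.0345, 0.1152]
tcp_rot: [3.139, -0.132, 0.001]
force: [-0.2, 0.1, -2.8]
gripper_width: 0.81
grasp_force: 20.0
```

Request:
{"fn": "drive_tool", "kwargs": {
  "series": [
    [[0,0,0.001,0,0,0,0.6],[0,0,0.0005,0,0,0,0.6],[0,0,0,0,0,0,0.6]]
  ]
}}

```text
time_s: 20.15
ee_pos: [0.5429, -0.0345, 0.1147]
tcp_rot: [3.139, -0.132, 0.003]
force: [-3.1, 0.1, 7.5]
gripper_width: 0.806
grasp_force: 20.0
```

Request:
{"fn": "drive_tool", "kwargs": {
  "series": [
    [[0,0,-0.0006,0,0,0,0.6],[0,0,0,0,0,0,0.6],[0,0,0,0,0,0,0.83],[0,0,0,0,0,0,0.85],[0,0,0,0,0,0,0.87],[0,0,0,0,0,0,0.9],[0,0,0,0,0,0,0.95],[0,0,0,0,0,0,1],[0,0,0,0,0,0,1],[0,0,0,0,0,0,1],[0,0,0,0,0,0,1]]
  ],
  "newtons": 5
}}

```text
time_s: 21.07
ee_pos: [0.5427, -0.0345, 0.1145]
tcp_rot: [3.139, -0.132, 0.001]
force: [-0.8, 0.8, 0.2]
gripper_width: 0.997
grasp_force: 0.0
```

Request:
{"fn": "drive_tool", "kwargs": {
  "series": [
    [[0,0,-0.006,0,0,0,1],[0,0,-0.015,0,0,0,1],[0,0,-0.025,0,0,0,1],[0,0,-0.035,0,0,0,1],[0,0,-0.035,0,0,0,1],[-0.02,0,-0.03,0,0,0,1],[-0.034,0.001,-0.02,0,0,0,1],[-0.034,0.001,-0.012,0,0,0,1],[-0.016,0.001,-0.005,0,0,0,1],[0,0,0,0,0,0,1],[0,0,0,0,0,0,1]]
  ]
}}

```text
time_s: 21.98
ee_pos: [0.4386, -0.0288, 0.2984]
tcp_rot: [3.138, -0.132, 0.005]
force: [-0.5, -0.0, -0.3]
gripper_width: 0.996
grasp_force: 0.0
```

Run:
```python
from plant import env,cams
from h import *
import cv2
o=env.get_obs(); print(o['time_s'],o['ee_pos'].tolist(),o['tcp_rot'].tolist())
I={n:cams.snapshot(n)["color"] for n in("wrist","scene","side")}
for n in I: cv2.imwrite(f"pics/{n}7.png",I[n])
big=lambda a,f:cv2.resize(a,None,fx=f,fy=f,interpolation=cv2.INTER_CUBIC)
a=np.zeros((600,800,3),np.uint8)
L=big(I["wrist"][0:250,190:370],2.4); a[:600,:432]=L[:600,:432]     # scale 2.4, off (190,0)
s=big(I["scene"][165:255,245:345],3.2)[:290,:320]; a[:288,440:760]=s[:288]  # off (245,165)
d=big(I["side"][185:280,235:345],3.2)[:300,:352]; a[296:596,440:792]=d[:300]
cv2.imwrite("pics/f7.png",a)
```

```text
21.9833 [0.43855856004903765, -0.028750957598619686, 0.2984176506104223] [3.138420361068867, -0.13244750596979882, 0.00494490647043055]
```

View pics/f7.png

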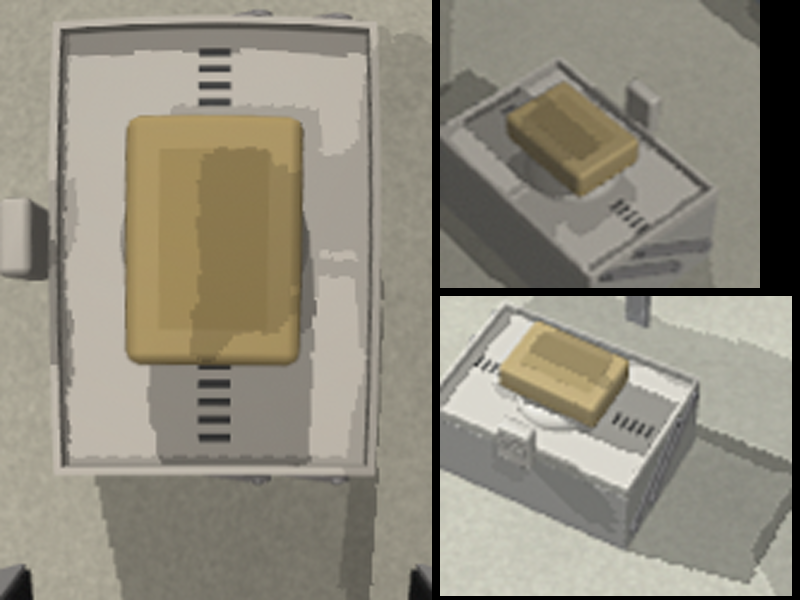

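The tray is shut and the soap sits on the dome, looking about level: wrist-panel soap corners (126,116), (302,117), (300,363) and (127,363), tray lip (57,22) to (374,472). I'm quantifying its offset and tilt.

Run:
```python
from h import *
p=np.array([.43856,-.02875,.29842]); M0=R.from_rotvec([3.13842,-.13245,.00494]).as_matrix()
px=lambda c:(np.array(c)+.5)/2.4-.5+[190,0]
def pj(w):
    q=HE[:,:3].T@(M0.T@(np.array(w)-p)-HE[:,3]); h=np.hypot(q[0],q[1]); return q[:2]/h*np.arctan2(h,q[2])*325.19+[281.5,209.05]
LL=[(1,1),(1,-1),(-1,-1),(-1,1)]
def fitbox(C,a,b,dz,z=None,tilt=True):
    def f(x):
        M=R.from_euler('ZYX',[x[3],x[4] if tilt else 0,x[5] if tilt else 0]).as_matrix()
        r=np.concatenate([pj(x[:3]+M@[i*a,j*b,dz])-px(c) for c,(i,j) in zip(C,LL)])
        return np.r_[r,(x[2]-z)/.001, 0 if tilt else x[4]+x[5]]
    r=least_squares(f,[.54,-.035,z,-.085,0,0],x_scale=[.01]*3+[.1]*3); return r.x.round(4),r.fun[:8].round(1)
print('tray',fitbox([(57,22),(378,22),(374,472),(53,472)],.115,.08,0,.0985,False))
for a in (.0545,.0535,.0525): print('soap',fitbox([(127,117),(301,118),(299,362),(128,362)],a,a-.0175,.016,.127))
```

```text
tray (array([ 0.5443, -0.0347,  0.0987, -0.0909,  0.    ,  0.    ]), array([-0.4, -0.2, -0.1,  0.4, -0.4,  0.3,  0.8, -0.5]))
soap (array([ 0.5397, -0.0336,  0.1268, -0.086 ,  0.0557,  0.0236]), array([ 0.5, -0.4, -0.5, -0.4,  0.6,  0.4, -0.6,  0.4]))
soap (array([ 0.5403, -0.0338,  0.1273, -0.0873, -0.0341,  0.0167]), array([ 0.9,  0. , -0.9, -0.1, -0.9,  0.1,  0.8,  0.1]))
soap (array([ 0.5404, -0.0338,  0.1281, -0.0877, -0.0707,  0.0131]), array([ 1.6,  0.8, -1.6,  0.6, -1.9, -0.7,  1.9, -0.7]))
```

Run:
```python
from h import *
import cv2
I=cv2.imread("pics/wrist7.png").astype(float)
p=np.array([.43856,-.02875,.29842]); rv=[3.13842,-.13245,.00494]
for c0,c1 in((256,259),(276,283),(290,303)):
    g=I[:,c0:c1].mean(1); sat=g[:,2]-g[:,0]; val=g.sum(1)/3
    s=np.where(sat>25)[0]; 
    def cross(v,i,t): return i+(t-v[i])/(v[i+1]-v[i])
    i=s[0]-1; j=s[-1]
    hi=np.median(sat[s[0]+8:s[-1]-8]); lo=sat[10:40].mean()
    k=np.where(sat>hi*.5)[0]; print((c0,c1),'soap rows',cross(sat,k[0]-1,hi*.5).round(2),cross(sat,k[-1],hi*.5).round(2))
    if c0==276: print('val 0-48',val[0:48].astype(int).tolist(),'\n150-205',val[150:205].astype(int).tolist())
```

```text
(256, 259) soap rows -0.76 377.0
(276, 283) soap rows -0.75 377.4
val 0-48 [156, 156, 155, 153, 152, 153, 170, 180, 180, 122, 76, 76, 120, 131, 131, 131, 131, 131, 131, 131, 75, 54, 64, 121, 181, 180, 173, 103, 64, 64, 169, 181, 181, 181, 86, 65, 66, 143, 181, 181, 163, 89, 65, 73, 139, 159, 158, 152] 
150-205 [84, 74, 53, 48, 127, 132, 132, 132, 69, 48, 50, 78, 132, 132, 132, 122, 48, 48, 67, 112, 131, 131, 121, 80, 48, 48, 88, 131, 131, 132, 111, 48, 47, 68, 109, 131, 131, 131, 131, 127, 114, 104, 99, 113, 157, 180, 180, 155, 111, 110, 114, 115, 114, 113, 114]
(290, 303) soap rows -0.7 377.27
```

Run:
```python
from h import *
import cv2
I=cv2.imread("pics/wrist7.png").astype(float)
p=np.array([.43856,-.02875,.29842]); rv=[3.13842,-.13245,.00494]
ax=np.array([np.cos(-.0862),np.sin(-.0862)])
X=lambda r,z:wray((279.5,r),z,p,rv)[:2]@ax
t=[X(r,.0885) for r in(21.3,28.3,35.3,42.1)]; b=[X(r,.0885) for r in(182,174.4,167,159.8)]
print('slot mids',[round((i+j)/2,4) for i,j in zip(t,b)],'half',[round((i-j)/2,4) for i,j in zip(t,b)])
for c0,c1 in((254,262),(275,283),(295,303)):
    g=I[:,c0:c1].mean(1); s=g[:,2]-g[:,0]; print(s[44:54].astype(int).tolist(),s[146:157].astype(int).tolist())
print('soap edges',X(48.0,.1415)-.0,X(151.4,.1395), 'mid',(X(48,.1415)+X(151.4,.1395))/2,'len',X(48,.1415)-X(151.4,.1395))
print('placed tcp',np.array([.5427,-.0345])@ax)
```

```text
slot mids [np.float64(0.5448), np.float64(0.5447), np.float64(0.5446), np.float64(0.5446)] half [np.float64(0.0991), np.float64(0.0898), np.float64(0.0807), np.float64(0.0719)]
[17, 17, 17, 19, 56, 76, 74, 72, 70, 70] [71, 67, 60, 52, 45, 35, 15, 13, 13, 13, 13]
[12, 15, 14, 19, 64, 75, 73, 71, 70, 70] [61, 58, 53, 46, 42, 37, 8, 1, 13, 13, 14]
[16, 16, 16, 17, 47, 75, 74, 73, 71, 70] [69, 67, 62, 55, 48, 40, 19, 14, 13, 13, 13]
soap edges 0.5950649539357424 0.4859925929726602 mid 0.5405287734542013 len 0.10907236096308226
placed tcp 0.5436552167359232
```

The soap sits about 4 mm towards -x of the tray's middle, which is roughly 2.4° of tilt. I'm mending it: regrip, raise slightly, shift +4 mm, level and set down.

Request:
{"fn": "drive_tool", "kwargs": {
  "series": [
    [[0.02,-0.0005,0.005,0,0,0,1],[0.035,-0.001,0.015,0,0,0,1],[0.03,-0.001,0.025,0,0,0,1],[0.0162,-0.0005,0.035,0,0,0,1],[0,0,0.035,0,0,0,1],[0,0,0.03,0,0,0,1],[0,0,0.02,0,0.04,0,1],[0,0,0.012,0,0,0,1],[0,0,0.006,0,0,0,1],[0,0,0,0,0,0,1],[0,0,0,0,0,0,1]]
  ],
  "newtons": 15
}}

```text
time_s: 23.05
ee_pos: [0.5411, -0.0344, 0.1146]
tcp_rot: [3.136, -0.132, 0.064]
force: [-0.3, -0.0, 0.3]
gripper_width: 1.002
grasp_force: 0.0
```

Request:
{"fn": "drive_tool", "kwargs": {
  "series": [
    [[0,0,0,0,0,0,0.7],[0,0,0,0,0,0,0.7],[0,0,0,0,0,0,0.7],[0,0,0,0,0,0,0.7],[0,0,0,0,0,0,0.7],[0,0,0,0,0,0,0.7],[0,0,0,0,0,0,0.7]]
  ],
  "newtons": 15
}}

```text
time_s: 23.63
ee_pos: [0.541, -0.0344, 0.115]
tcp_rot: [3.136, -0.132, 0.066]
force: [0.6, -0.1, 5.6]
gripper_width: 0.808
grasp_force: 15.0
```

Request:
{"fn": "drive_tool", "kwargs": {
  "series": [
    [[0,0,-0.003,0,0,0,0.7],[0,0,-0.004,0,0,0,0.7],[0,0,-0.001,0,-0.02,0,0.7],[0,0,0,0,-0.022,0,0.7],[0.0017,0,0,0,0,0,0.7],[0.0017,0,0,0,0,0,0.7],[0,0,0.003,0,0,0,0.7],[0,0,0.003,0,0,0,0.7],[0,0,0,0,0,0,0.7],[0,0,0,0,0,0,0.7]]
  ]
}}

```text
time_s: 24.47
ee_pos: [0.5434, -0.0346, 0.1162]
tcp_rot: [3.139, -0.132, -0.002]
force: [0.1, 0.5, -3.0]
gripper_width: 0.807
grasp_force: 15.0
```

Request:
{"fn": "drive_tool", "kwargs": {
  "series": [
    [[0.0007,0,0.0005,0,0,0,0.7],[0,0,0.0005,0,0,0,0.7],[0,0,0,0,0,0,0.7]]
  ]
}}

```text
time_s: 24.72
ee_pos: [0.5444, -0.0347, 0.1155]
tcp_rot: [3.139, -0.132, -0.001]
force: [0.3, 0.0, -2.4]
gripper_width: 0.804
grasp_force: 15.0
```

Request:
{"fn": "drive_tool", "kwargs": {
  "series": [
    [[0,0,0.0005,0,0,0,0.7],[0,0,0,0,0,0,0.7]]
  ]
}}

```text
time_s: 24.88
ee_pos: [0.5445, -0.0347, 0.1153]
tcp_rot: [3.139, -0.132, -0.001]
force: [-1.4, 0.6, 0.0]
gripper_width: 0.807
grasp_force: 15.0
```

Request:
{"fn": "drive_tool", "kwargs": {
  "series": [
    [[0,0,0,0,0,0,0.83],[0,0,0,0,0,0,0.85],[0,0,0,0,0,0,0.88],[0,0,0,0,0,0,0.92],[0,0,0,0,0,0,1],[0,0,0,0,0,0,1],[0,0,0,0,0,0,1],[0,0,-0.006,0,0,0,1],[0,0,-0.015,0,0,0,1],[0,0,-0.025,0,0,0,1],[0,0,-0.035,0,0,0,1],[0,0,-0.035,0,0,0,1],[-0.021,0,-0.03,0,0,0,1],[-0.034,0.001,-0.02,0,0,0,1],[-0.034,0.001,-0.012,0,0,0,1],[-0.017,0.001,-0.005,0,0,0,1],[0,0,0,0,0,0,1],[0,0,0,0,0,0,1],[0,0,0,0,0,0,1]]
  ]
}}

```text
time_s: 26.47
ee_pos: [0.4391, -0.0288, 0.298]
tcp_rot: [3.139, -0.132, -0.002]
force: [0.5, 0.0, -0.1]
gripper_width: 1.002
grasp_force: 0.0
```

Run:
```python
from plant import env,cams
from h import *
import cv2
o=env.get_obs(); p=o['ee_pos']; rv=o['tcp_rot']; print(o['time_s'],p.round(4),rv.round(4),o['force'].round(1))
I={n:cams.snapshot(n)["color"] for n in("wrist","scene","side")}
for n in I: cv2.imwrite(f"pics/{n}8.png",I[n])
I=I["wrist"].astype(float)
ax=np.array([np.cos(-.0862),np.sin(-.0862)])
val=I[:,276:283].mean((1,2)); print('top',val[15:50].astype(int).tolist(),'\nbot',val[140:200].astype(int).tolist())
for c0,c1 in((254,262),(275,283),(295,303)):
    g=I[:,c0:c1].mean(1); s=g[:,2]-g[:,0]; print(s[38:54].astype(int).tolist(),s[140:157].astype(int).tolist())
for r in (60,90,120,140):
    s=I[r,:,2]-I[r,:,0]; k=np.where(s[200:370]>35)[0]+200; print(r,k[0],k[-1])
# change between looks at the last release in other cams
for n in("scene","side"):
    a=cv2.imread(f"pics/{n}8.png"); b=cv2.imread(f"pics/{n}0.png"); d=cv2.absdiff(a,b).max(2)
    print(n,[ (nm,int((d[y0:y1,x0:x1]>40).sum())) for nm,(x0,y0,x1,y1) in ({'carton':(205,284,256,342),'blue1':(107,258,144,298),'blue2':(138,297,178,346),'jug':(374,140,414,197)} if n=='scene' else {'carton':(265,125,300,170),'jug':(155,270,202,335),'cup':(223,328,252,356),'blue':(320,128,338,158)}).items()])
```

```text
26.4667 [ 0.4391 -0.0288  0.298 ] [ 3.1388e+00 -1.3240e-01 -1.6000e-03] [ 0.5  0.  -0.1]
top [131, 131, 131, 131, 114, 54, 65, 78, 180, 180, 180, 158, 64, 65, 116, 176, 180, 181, 127, 64, 65, 96, 181, 181, 181, 143, 58, 58, 94, 143, 143, 144, 144, 144, 144] 
bot [120, 121, 116, 104, 91, 78, 68, 87, 123, 132, 88, 53, 48, 67, 128, 131, 131, 131, 48, 48, 52, 95, 131, 131, 128, 103, 48, 48, 69, 116, 131, 131, 119, 68, 48, 56, 96, 131, 132, 131, 110, 48, 47, 80, 119, 131, 131, 131, 130, 123, 111, 105, 96, 116, 161, 180, 179, 156, 112, 112]
[17, 17, 17, 17, 17, 17, 58, 74, 74, 73, 72, 71, 71, 71, 71, 71] [72, 71, 69, 62, 55, 48, 41, 22, 15, 13, 12, 13, 12, 12, 13, 13, 12]
[18, 18, 13, 0, 0, 20, 63, 75, 73, 72, 72, 72, 72, 72, 72, 72] [61, 61, 59, 52, 46, 39, 33, 22, 14, 13, 6, 1, 0, 3, 12, 13, 12]
[17, 17, 16, 15, 15, 17, 49, 75, 73, 72, 72, 72, 72, 72, 72, 72] [71, 71, 70, 63, 57, 50, 42, 31, 16, 13, 13, 13, 13, 13, 13, 12, 12]
60 243 315
90 242 315
120 242 314
140 242 314
scene [('carton', 0), ('blue1', 0), ('blue2', 0), ('jug', 0)]
side [('carton', 376), ('jug', 0), ('cup', 0), ('blue', 278)]
```

Run:
```python
from h import *
p=np.array([.4391,-.0288,.298]); rv=[3.1388,-.1324,-.0016]
ax=np.array([np.cos(-.0862),np.sin(-.0862)])
X=lambda r,z:wray((279.5,r),z,p,rv)[:2]@ax
t=[X(r,.0885) for r in(20.7,27.7,34.7,41.6)]; b=[X(r,.0885) for r in(181.7,174.1,166.7,159.3)]
print([round((i+j)/2,4) for i,j in zip(t,b)]); e=X(43.8,.1415),X(147.1,.1395); print(sum(e)/2,e[0]-e[1])
# same-view lateral: soap top cols mid vs lip
Y=lambda c,r,z:wray((c,r),z,p,rv)[:2]@[np.sin(.0862),np.cos(.0862)]
print('soap y',(Y(241.7,95,.141)+Y(315.3,95,.141))/2,'box y',np.array([.5432,-.0345])@[np.sin(.0862),np.cos(.0862)])
# two-camera level check: same edges in side/scene, blob extents
```

```text
[np.float64(0.5448), np.float64(0.5448), np.float64(0.5447), np.float64(0.5447)]
0.5448550561216694 0.10891904862307444
soap y 0.013008836591022267 box y 0.01239397032721582
```

```bash
python3 -c "
from plant import env
print(env.hand_in())"
```

```text
the job is handed in; nothing more can be done
None
```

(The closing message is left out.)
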